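# Put the gable roof back on the bird feeder's ridge bar

## Task

Put the bird feeder's gable roof back on: set it astride the bar at the top of the feeder, centred and running along the bar, so that it hangs level with one slope on each side, then let go. Leave the flat cedar lid and the white pitcher where they are.

Things in the scene. Friction and masses are not known exactly. Their poses are not given: they have to be found in the camera images.
- roof_grip (a point): Loose cedar gable roof on its eaves (sizes in mm): two boards 8 thick, 110 down the slope, 150 along the ridge, at 90 degrees to each other, open below; 167 wide, 124 high. Grip across the lifting rail on its ridge (20 wide, 100 long, 35 above the boards). Point: mid-rail, 18 below its top, 106 above the eaves, 28 above the inner apex. y along ridge, z up. 0.2 kg.
- ridge_bar: Fixed level metal bar on top of the cedar feeder: 16 mm in diameter, 180 mm long, 150 mm above the table, on two posts 14 mm square, 150 mm apart; below it a box 74 mm high on a 200 by 210 mm tray. Point: middle of the bar, on its centre line; y along the bar, z up. With the roof seated, roof_grip lies 39 mm above this point. Place and angle vary.
- lid: Bystander: a flat square cedar lid, 150 by 150 mm and 12 mm thick, with a rail 20 mm wide and 100 mm long on top (48 mm high in all), lying on the table on the side of the feeder away from the roof. Not to be moved. The point is the centre of its underside.
- pitcher: Bystander: small empty white ceramic pitcher, 110 mm high and 84 mm wide, handle to its +y side, standing beyond and to the left of the feeder, towards the table's edge. Not to be moved. The point is the centre of its underside.

How it is judged (in metres and radians):
At the end, for the whole second after the job is handed in: The roof rests astride the ridge bar, released and still: ridge within 12 degrees of the bar's direction, level within 12 degrees, centred within 20 mm along and 15 mm across the bar, roof_grip 31 to 47 mm above the bar's centre. Lid and pitcher within 30 mm of their starts (contact force between roof and ridge_bar above 0.5 N and y of roof_grip in the frame of ridge_bar between -0.02 and 0.02 m and x of roof_grip in the frame of ridge_bar between -0.015 and 0.015 m and z of roof_grip in the frame of ridge_bar between 0.031 and 0.047 m and angle between the y axis of roof_grip and the y axis of ridge_bar, either way round below 0.21 rad and angle between roof_grip's own z axis and vertical below 0.21 rad and linear speed of roof below 0.03 m/s and distance of each of lid, pitcher from where it was at the start of the episode below 0.03 m); the robot touches nothing.
It fails at once if the flat lid is moved by more than 30 mm (distance of lid from where it was at the start of the episode above 0.03 m).
It fails at once if the pitcher is moved by more than 30 mm or tipped over (distance of pitcher from where it was at the start of the episode above 0.03 m or angle between pitcher's own z axis and vertical above 0.5 rad).
It also fails if it takes over 38 s, if anything falls off the work surface, if the arm or the gripper's body presses on something with over 40 N, if the wrist force passes 120 N, or if a joint passes its speed limit or range.

## Robot

A 6-joint arm with a two-finger parallel gripper is mounted at the origin on the work surface. World frame = base frame: x ahead of the robot, y to its left, z up, the work surface at z = 0. Lengths are in mm, angles in rad, forces in N, time in s.
With the tool pointing down it reaches from about 275 to 750 mm from the base axis. Payload 10.2 kg.
Tool frame: the origin (TCP) lies midway between the tips of the shut fingers; the grasp point (between the pads) lies 19 mm behind it (ctrl.grasp_offset is the distance from the TCP to the grasp point, in mm); z points along the fingers, y is the line along which they close (so a half turn about z gives the same grasp; the last joint's range is limited). The gripper opens to 85 mm and grips with 20 to 120 N. Pads are 22 mm wide; open, the fingers measure 114 mm over their backs; the gripper's body (76 mm by 85 mm) begins 54 mm behind the grasp point. The pads swing forward as they close: fully open they stand 13 mm farther back than shut.
Start: joints at [-1.504, 0.313, 1.498, -0, 1.331, -0.223], TCP at [150.011, -503.118, 231.294] pointing down, gripper open.
Joint ranges: [-2.94, 2.94], [-0.97, 2.17], [0.19, 2.56], [-1.23, 4.37], [0.02, 3.11], [-2.88, 2.88]. Speed limits (rad/s): [2.39, 2.39, 3.01, 3.14, 3.14, 3.14].

## Interface

Orientations are given as a unit quaternion [w, x, y, z].
In Python, from rig import ctrl, viewer, models gives the robot as it stands. The module is installed in compiled form; this text tells all that it offers.
- The arm moves only by the shell command python3 -m pendant 'ROWS' [OPENING] [FORCE]. ROWS is text: rows parted by semicolons, each of 4 numbers parted by spaces: the shift along the tool's x, y, z in m, then the turn about the tool's z in rad. In form: x y z yaw; .... A call has 1 to 10 rows; each row shifts and turns the commanded pose from where the row before left it, along the tool's axes as they then stand; what a row does not reach is not made up. A row lasts 1/8 s, in which the tool goes at most 62.5 mm and 10.7 degrees, less where a joint would pass 70% of its speed; a pose out of reach is approached as far as the arm can. A call is refused whole if a number of a shift passes 0.0625 or a number of a turn 0.188, either way. A call with a gripper value outside its range is refused whole. OPENING is the opening, from 0 (shut) to 1 (fully open), set as the call begins (- or left out, the last holds). The fingers move at their own pace and stop on an object; FORCE is the grip in N (left out, the last holds). Time passes only in rows, so rows that do not move let the fingers close. It gives the time, the measured TCP pose, the force, the opening and the grip force at its end, in the units of the state.
- ctrl.sense(): the state, without advancing time (a new reading comes with each control period).
- viewer.capture(name): name is "scene" or "top"; returns a dict with "color" (480x640x3 uint8, red, green, blue), "vertical_fov" (degrees; the focal length in pixels is half the picture's height over the tangent of half this angle, whatever the lens; pixels are square), "cx", "cy" (the principal point, pixels), "dist" ([k1, k2, p1, p2, k3] as OpenCV has them; the pictures are not rectified), "pose" (4x4, takes a point from camera to world coordinates). Camera axes: x right, y down, z forward; pixel columns grow to the right and rows downward; lengths in mm; the calibration is good to about 2 mm. A picture is of the moment at which its call begins. There is no depth.
- ctrl.finish_job(): hands the job in; it is judged then, once.
Trained networks look in the newest picture that a camera, given by its name, has taken for a name from the list of things; names that differ only in an ending like _2 or _b are one class to them, and where a whole thing is asked for, a point or a joint stands for the part that bears it (a point fixed in the world has none). Each returns a list of dicts, best first, with "p" (0 to 1); they miss things now and then, are a little off and sometimes report something else, mostly with a low value. They report only what shows in the picture. A call takes as long as a camera call.
- models.boxes_of(camera, query): "at" ([x, y, z] in mm, in world coordinates, good to about 4 mm: the middle of the surface that is visible of it).
The state is a dict: "time_s": time; "joints": joint angles; "dq": joint speeds; "tau": joint torques, N m; "eef_pos": TCP position; "ee_rot": TCP orientation; "force": force on the tool from outside, world axes, zero at the start; "wrist_torque": the same for the moment, N m; "grip_width": opening from 0.0 (shut) to 1.0 (fully open); "grip_force": force on a finger pad.
Only numpy, scipy, OpenCV 4.12 (cv2) and the standard library are available. Lean on these libraries where they do the work, as an engineer would, in place of code of your own. Each camera call takes 0.05 s, during which the arm holds its last target. There are 200 camera calls.

## Working session

There is one attempt and no reset: what is moved stays moved. The work goes in short steps, Python scripts to look and compute and a shell command to move; the robot and the scene stay as the last step left them, time stands still between calls to the robot, and variables do not carry over. Pictures are saved under pics/ and viewed, at most 10 in all, crops included, and the job is handed in when it is done.

```bash
mkdir -p pics; python3 - <<'E'
from rig import ctrl, viewer, models
import cv2, numpy as np
s=ctrl.sense()
for k in ("time_s","eef_pos","ee_rot","grip_width"): print(k,s[k])
print(ctrl.grasp_offset)
for c in ("scene","top"):
    d=viewer.capture(c)
    cv2.imwrite(f"pics/{c}0.png",d["color"][...,::-1])
    print(c,d["vertical_fov"],d["cx"],d["cy"],d["dist"],np.round(d["pose"],3).tolist())
    for q in ("roof_grip","ridge_bar","lid","pitcher"):
        print(q,[(np.round(r["at"]).tolist(),round(r["p"],2)) for r in models.boxes_of(c,q)[:3]])
E
```

```text
time_s 0.0
eef_pos [ 149.97798621 -502.84367946  230.71544747]
ee_rot [-6.66325738e-04  9.89523189e-01  1.44372475e-01  4.45350918e-05]
grip_width 0.9962920427282079
18.700000000000003
scene 47.41648037755209 317.60302024043153 237.4754924360241 [-0.0433112  0.         0.         0.         0.       ] [[-0.505, 0.487, -0.712, 1412.199], [0.863, 0.277, -0.423, 502.872], [-0.009, -0.828, -0.56, 779.999], [0.0, 0.0, 0.0, 1.0]]
roof_grip [([491.0, -301.0, 57.0], 0.66)]
ridge_bar [([589.0, 33.0, 152.0], 0.63)]
lid [([476.0, 334.0, 11.0], 0.59)]
pitcher [([719.0, 295.0, 74.0], 0.82)]
top 47.15758503575681 313.9497383408373 234.7951555185071 [-0.00476181  0.          0.          0.          0.        ] [[-0.006, -0.988, 0.156, 362.904], [-1.0, 0.007, 0.005, 11.86], [-0.006, -0.156, -0.988, 1405.498], [0.0, 0.0, 0.0, 1.0]]
roof_grip [([455.0, -306.0, 54.0], 0.56)]
ridge_bar [([579.0, 25.0, 159.0], 0.55)]
lid [([455.0, 323.0, 14.0], 0.67)]
pitcher [([707.0, 295.0, 62.0], 0.63)]
```

View pics/top0.png

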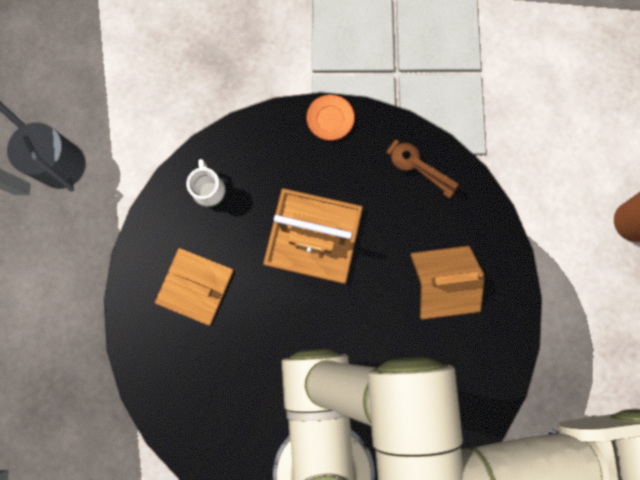

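View pics/scene0.png

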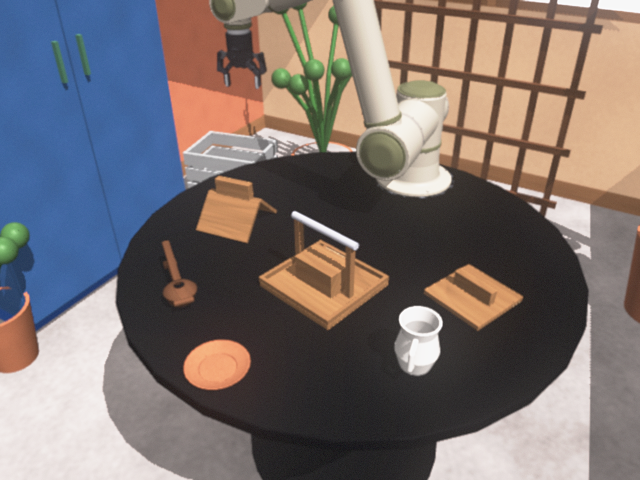

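Top view: the bar runs from about (275,218) to (351,236), and the roof's rail from about (433,283) to (483,276), with the lid at (195,287) and the pitcher at (206,186). In the scene view the bar runs (293,215)-(356,245) and the rail is at (235,188). I'll enlarge these to get precise ends.

```bash
python3 - <<'E'
import cv2, numpy as np
t=cv2.imread("pics/top0.png"); s=cv2.imread("pics/scene0.png")
c=lambda im,x,y:cv2.resize(im[y:y+75,x:x+100],(400,300),interpolation=cv2.INTER_CUBIC)
cv2.imwrite("pics/m.png",np.vstack([np.hstack([c(t,265,190),c(t,400,240)]),np.hstack([c(s,275,195),c(s,190,170)])]))
E
```

```text
(no output)
```

View pics/m.png

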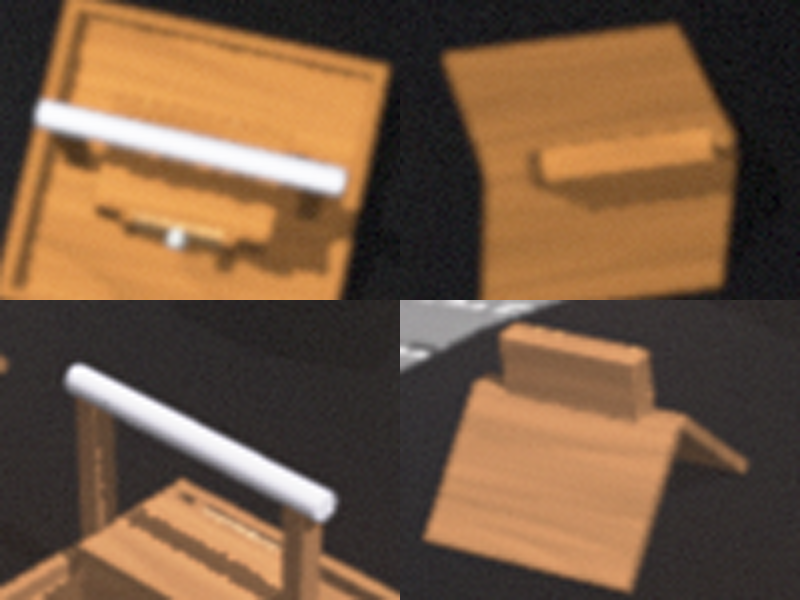

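Enlarged, in crop pixels: the top view shows the bar axis (40,112)-(342,180) and the rail top mid-line (541,168)-(712,145). The scene view shows the bar axis (72,378)-(328,503) and the rail top centred near (576,342).

```bash
cat > h.py <<'E'
import numpy as np, cv2
def ray(d,px):
    f=240/np.tan(np.radians(d["vertical_fov"]/2)); K=np.array([[f,0,d["cx"]],[0,f,d["cy"]],[0,0,1]])
    u=cv2.undistortPoints(np.array([[px]],float),K,np.array(d["dist"]))[0,0]
    P=np.array(d["pose"]); return P[:3,3],P[:3,:3]@np.array([u[0],u[1],1.])
def onz(d,px,z):
    o,v=ray(d,px); return o+v*(z-o[2])/v[2]
def tri(a,b):
    A=[];B=[]
    for o,v in (a,b):
        v=v/np.linalg.norm(v); M=np.eye(3)-np.outer(v,v); A.append(M);B.append(M@o)
    return np.linalg.lstsq(np.vstack(A),np.hstack(B),rcond=None)[0]
def un(c,org,off=(0,0)): return [(c[i]-off[i]+.5)/4-.5+org[i] for i in (0,1)]
E
python3 - <<'E'
from h import *
from rig import viewer
t=viewer.capture("top"); s=viewer.capture("scene")
bt=[un(c,(265,190)) for c in ((40,112),(342,180))]
bs=[un(c,(275,195),(0,300)) for c in ((72,378),(328,503))]
rt=[un(c,(400,240),(400,0)) for c in ((541,168),(712,145))]
rs=[un(c,(190,170),(400,300)) for c in ((642,355),(509,328.5))]
for n,a,b,z in (("bar",bt,bs,150),("rail",rt,rs,124)):
    T=[onz(t,p,z) for p in a]; S=[onz(s,p,z) for p in b]
    for nm,Q in (("top",T),("scene",S)):
        d=Q[0]-Q[1] if Q[0][1]>Q[1][1] else Q[1]-Q[0]
        print(n,nm,np.round(Q,1).tolist(),"mid",np.round((Q[0]+Q[1])/2,1),"len",round(np.linalg.norm(d)),"dir",round(np.degrees(np.arctan2(d[1],d[0])),1))
    m=lambda q:[(q[0][0]+q[1][0])/2,(q[0][1]+q[1][1])/2]
    print("tri mid",np.round(tri(ray(t,m(a)),ray(s,m(b))),1))
E
```

```text
bar top [[601.8, 109.7, 150.0], [560.6, -65.1, 150.0]] mid [581.2  22.3 150. ] len 180 dir 76.7
bar scene [[558.8, -67.3, 150.0], [596.5, 109.5, 150.0]] mid [577.7  21.1 150. ] len 181 dir 78.0
tri mid [580.1  23.7 150.7]
rail top [[452.7, -261.9, 124.0], [465.4, -361.9, 124.0]] mid [ 459.1 -311.9  124. ] len 101 dir 97.3
rail scene [[451.7, -263.8, 124.0], [464.7, -360.3, 124.0]] mid [ 458.2 -312.1  124. ] len 97 dir 97.7
tri mid [ 458.8 -311.4  124.4]
```

```bash
python3 -m pendant '0 0 0 -0.1765;0 0 0 -0.1765;0 0 0 -0.1765;0 0 0 -0.1765;0 0 0 -0.1765;0 0 0 -0.1765;0 0 0 -0.1765;0 0 0 -0.1765' 1 40
python3 -m pendant '0.0186 0.0414 0.005 0;0.0186 0.0414 0.005 0;0.0186 0.0414 0.005 0;0.0186 0.0414 0.005 0;0.0186 0.0414 0.005 0;0.0186 0.0414 0.005 0;0.0186 0.0414 0.005 0;0.0186 0.0414 0.005 0;0 0 0 0;0 0 0 0'
python3 -c "
from rig import ctrl; print(ctrl.sense()['joints'])"
```

```text
time_s: 1.6
eef_pos: [150.0, -503.1, 231.3]
ee_rot: [-0.0, 0.657, 0.754, -0.0]
force: [-0.5, -0.0, -0.3]
grip_width: 1.003
grip_force: 0.0
time_s: 2.85
eef_pos: [458.6, -312.6, 191.3]
ee_rot: [-0.0, 0.659, 0.752, -0.0]
force: [-0.4, -0.8, -0.1]
grip_width: 1.0
grip_force: 0.0
[-8.09228147e-01  4.11300131e-01  1.46569754e+00 -2.83397914e-04
  1.26468736e+00 -9.40199328e-01]
```

```bash
python3 -m pendant '0 0 0.03 0;0 0 0.03 0;0 0 0.02 0;0 0 0.012 0;0 0 0.009 0;0 0 0 0' 1 50
python3 -m pendant '0 0 0 0;0 0 0 0;0 0 0 0;0 0 0 0;0 0 0 0;0 0 0 0;0 0 0 0;0 0 0 0' 0 50
```

```text
time_s: 3.6
eef_pos: [458.7, -312.5, 90.2]
ee_rot: [-0.0, 0.659, 0.752, -0.0]
force: [0.9, 0.1, 0.1]
grip_width: 1.001
grip_force: 0.0
time_s: 4.6
eef_pos: [459.2, -312.5, 90.7]
ee_rot: [0.0, 0.659, 0.752, 0.0]
force: [0.9, 0.3, 4.9]
grip_width: 0.226
grip_force: 50.1
```

```bash
python3 -m pendant '0 0 -0.01 0;0 0 -0.02 0;0 0 -0.03 0;0 0 -0.03 0;0 0 -0.03 0;0 0 -0.03 0;0 0 -0.03 0;0 0 -0.02 0;0 0 0 0;0 0 0 0'
python3 - <<'E'
from rig import viewer,ctrl
import cv2,numpy as np
t=viewer.capture("top")["color"][...,::-1];s=viewer.capture("scene")["color"][...,::-1]
cv2.imwrite("pics/l.png",np.hstack([cv2.resize(t[200:350,390:530],(400,428)),cv2.resize(s[60:260,160:347],(400,428))]))
E
```

```text
time_s: 5.85
eef_pos: [458.6, -312.0, 289.0]
ee_rot: [-0.001, 0.659, 0.752, 0.0]
force: [-0.4, 0.5, -3.0]
grip_width: 0.227
grip_force: 49.2
```

View pics/l.png

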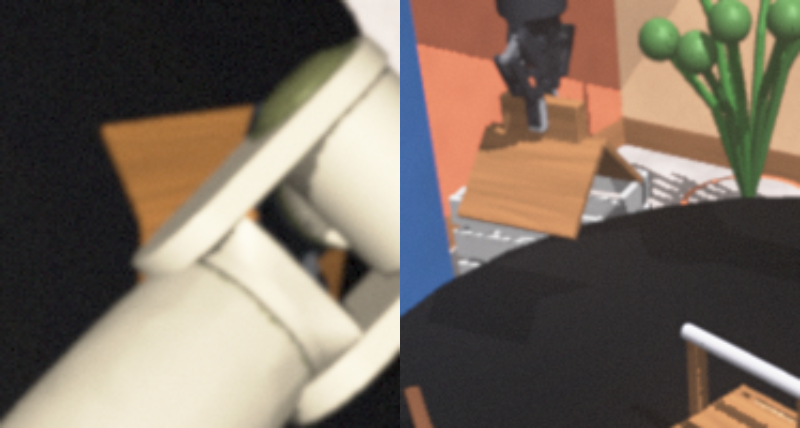

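Right half: the roof hangs level, with the fingers at about (538,110) near mid-rail. Next I turn it to the bar's direction and carry it over.

```bash
python3 -m pendant '0 0 0 0.118;0 0 0 0.118;0 0 0 0.118;0 0 0 0'
python3 -m pendant '0.02 0.0025 0 0;0.0393 0.005 0 0;0.0393 0.005 0 0;0.0393 0.005 0 0;0.0393 0.005 0 0;0.0393 0.005 0 0;0.0393 0.005 0 0;0.0393 0.005 0 0;0.0393 0.005 0 0;0.0187 0.0017 0 0'
python3 -m pendant '0 0 0 0;0 0 0 0;0 0 0 0'
python3 - <<'E'
from rig import viewer,ctrl
import cv2,numpy as np
s=viewer.capture("scene")["color"][...,::-1]
cv2.imwrite("pics/p.png",cv2.resize(s[100:325,220:440],(600,600*225//220)[:2])[:600])
E
```

```text
time_s: 6.45
eef_pos: [458.8, -312.2, 289.6]
ee_rot: [-0.001, 0.781, 0.624, -0.0]
force: [-0.3, 0.0, -2.3]
grip_width: 0.225
grip_force: 49.1
time_s: 7.7
eef_pos: [580.2, 24.9, 290.1]
ee_rot: [-0.0, 0.78, 0.626, -0.0]
force: [-0.3, -1.5, -2.9]
grip_width: 0.225
grip_force: 49.1
time_s: 8.07
eef_pos: [580.0, 21.3, 290.4]
ee_rot: [0.0, 0.782, 0.624, -0.0]
force: [-0.2, -0.2, -3.2]
grip_width: 0.227
grip_force: 49.1
```

View pics/p.png

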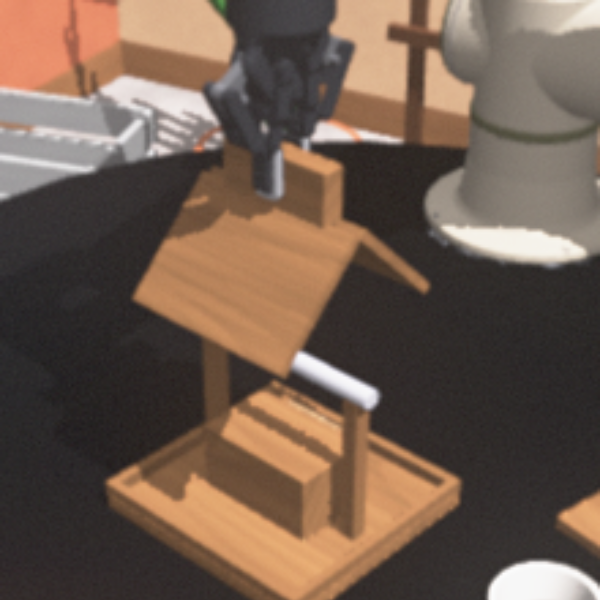

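The roof is level above the feeder, with fingers at about (267,185) and the bar end at (370,398). Lowering.

```bash
python3 -m pendant '0 0.0 0.015 0;0 0 0.025 0;0 0 0.025 0;0 0 0.02 0;0 0 0.01 0;0 0 0.005 0;0 0 0 0;0 0 0 0'
python3 - <<'E'
from rig import viewer,ctrl
import cv2,numpy as np
print(ctrl.sense()["force"])
s=viewer.capture("scene")["color"][...,::-1];t=viewer.capture("top")["color"][...,::-1]
cv2.imwrite("pics/q.png",np.hstack([cv2.resize(s[140:290,260:400],(420,450)),cv2.resize(t[170:295,250:365],(380,450))]))
E
```

```text
time_s: 9.12
eef_pos: [580.4, 22.2, 190.9]
ee_rot: [0.0, 0.781, 0.624, 0.0]
force: [-0.2, 0.2, -2.3]
grip_width: 0.227
grip_force: 49.1
[-0.16480659  0.20538241 -2.31255303]
```

View pics/q.png

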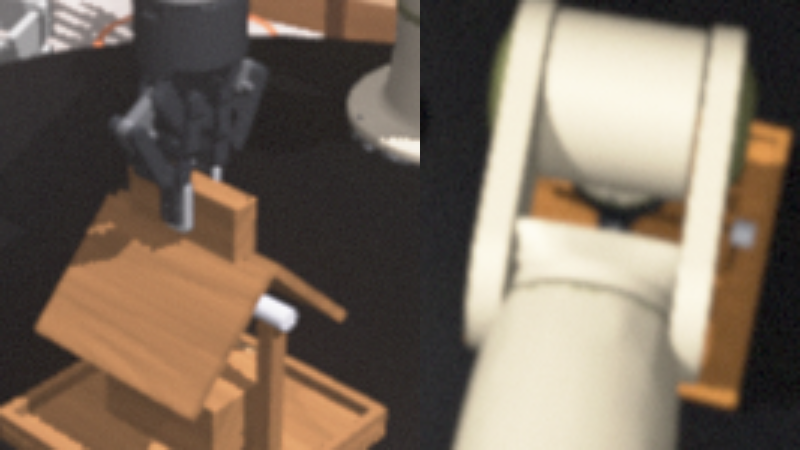

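The bar shows under the apex at (275,312) and projects a little at each end, so it is well centred. Seating it.

```bash
python3 -m pendant '0 0 0.006 0;0 0 0.005 0;0 0 0.003 0;0 0 0 0;0 0 0 0'
python3 -m pendant '0 0 0.001 0;0 0 0.001 0;0 0 0 0;0 0 0 0'
```

```text
time_s: 9.85
eef_pos: [580.1, 22.2, 176.3]
ee_rot: [-0.0, 0.781, 0.624, -0.0]
force: [-0.4, 0.5, -2.2]
grip_width: 0.23
grip_force: 49.2
time_s: 10.35
eef_pos: [580.7, 22.2, 175.0]
ee_rot: [0.001, 0.781, 0.624, 0.001]
force: [3.0, -1.0, 4.7]
grip_width: 0.225
grip_force: 50.1
```

```bash
python3 -m pendant '0 0.001 0 0;0 0 0.001 0;0 0 0 0;0 0 0 0'
```

```text
time_s: 10.85
eef_pos: [581.4, 22.1, 174.4]
ee_rot: [0.001, 0.781, 0.624, 0.001]
force: [-0.0, 0.9, 10.8]
grip_width: 0.227
grip_force: 51.1
```

```bash
python3 -m pendant '0 0 0 0;0 0 0 0;0 0 0 0;0 0 0 0' 0.5
python3 -m pendant '0 0 0 0;0 0 0 0;0 0 -0.005 0;0 0 -0.015 0;0 0 -0.03 0;0 0 -0.03 0;0 0 -0.03 0;0 0 -0.03 0;0 0 0 0' 0.8
python3 -m pendant '-0.05 0 -0.01 0;-0.05 0 0 0;-0.05 0 0 0;-0.05 0 0 0;-0.05 0 0 0;-0.05 0 0 0;0 0 0 0;0 0 0 0'
python3 - <<'E'
from rig import viewer,ctrl,models
import cv2,numpy as np
s=viewer.capture("scene")["color"][...,::-1]
t=viewer.capture("top")["color"][...,::-1]
for q in ("roof_grip","lid","pitcher"): print(q,[np.round(r["at"]).tolist() for r in models.boxes_of("scene",q)[:1]])
cv2.imwrite("pics/r.png",np.hstack([cv2.resize(s[160:310,250:383],(400,450),interpolation=2),cv2.resize(t[170:305,255:375],(400,450),interpolation=2)]))
E
```

```text
time_s: 11.35
eef_pos: [581.0, 22.0, 173.1]
ee_rot: [-0.0, 0.781, 0.624, -0.0]
force: [0.3, 0.1, 0.3]
grip_width: 0.504
grip_force: 0.0
time_s: 12.48
eef_pos: [581.7, 22.0, 316.5]
ee_rot: [0.002, 0.781, 0.624, 0.002]
force: [-0.3, -0.6, 0.2]
grip_width: 0.8
grip_force: 0.0
time_s: 13.48
eef_pos: [514.7, -270.1, 323.0]
ee_rot: [-0.0, 0.781, 0.624, 0.0]
force: [0.8, 0.3, -0.3]
grip_width: 0.801
grip_force: 0.0
roof_grip [[611.0, 21.0, 140.0]]
lid [[473.0, 334.0, 12.0]]
pitcher [[723.0, 294.0, 75.0]]
```

View pics/r.png

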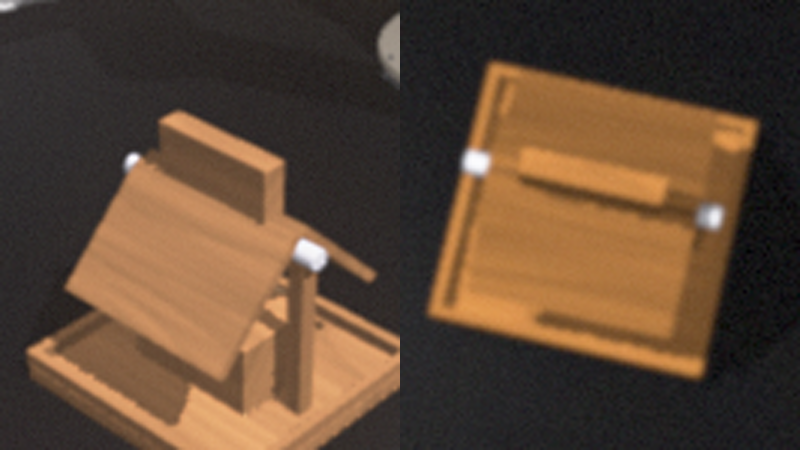

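The roof sits astride, with bar ends showing at both sides (135,160)/(312,255) and (475,162)/(710,215). I'll check offset and tilt numerically from the rail top, with mid-line (521,163)-(666,191) in the right crop and (170,119)-(275,167) in the left.

```bash
python3 - <<'E'
from h import *
from rig import viewer
t=viewer.capture("top");s=viewer.capture("scene")
T=[onz(t,(255+(x-400)*.3,170+y*.3),207) for x,y in ((521,163),(666,191))]
S=[onz(s,(250+x*133/400,160+y/3),207) for x,y in ((170,119),(275,167))]
b=np.array([580.5,22.3]);a=np.radians(77.2)
for Q in (T,S):
    m=(Q[0]+Q[1])[:2]/2-b;d=Q[0]-Q[1]
    print(np.round(Q,1).tolist(),"across",m@[np.sin(a),-np.cos(a)],"along",m@[np.cos(a),np.sin(a)],"dir",np.degrees(np.arctan2(d[1],d[0])))
E
```

```text
[[587.8, 68.2, 207.0], [568.2, -28.0, 207.0]] across -1.9295522219329297 along -2.655752386973721 dir 78.50642720277183
[[573.2, -21.4, 207.0], [593.1, 72.0, 207.0]] across 1.9222032005000425 along 3.4655562446834995 dir -102.03936998204856
```

Both views put the roof within about 4 mm along and 2 mm across, aligned within 2° and upright.

```bash
python3 -c "
from rig import ctrl; print(ctrl.finish_job())"
```

```text
the job is handed in; nothing more can be done
None
```

The gable roof is back on the feeder bar and released, about 4 mm or less off centre by the last camera check; the lid and pitcher were left where they were, and the job is handed in (no verdict was returned).

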